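Restock the party-candle display from a delivery stack

TASK

Restock the candle display, oldest stock first: in the red-fronted lane, bring the old red carton (green dot on its lid) forward until it stands against the lane's red front stop, and only then take the new red carton from the top of the delivery stack and set it in the same lane close up behind the old one. Then take the rest of the stack apart: set the yellow carton on the yellow riser and the blue carton on the blue riser, each centred and lined up with its riser, everything upright and let go. Do not shift the ribbon reel, the balloon weight or the glitter jar standing among them.

Things in the scene. Friction and masses are not known exactly. Their poses are not given: they have to be found in the camera images.
- red_old: old stock: upright red candle carton, 64 (x) x 46 (y) x 52 (z) mm, about 0.11 kg, with a bright green round dot 34 mm across on its lid. Origin at the centre of its underside, z up, x along its 64 mm length. It starts in the lane, away from the front stop.
- red_new: new stock: red candle carton of the same size (64 x 46 x 52 mm, about 0.11 kg) with a white printed panel and no dot on its lid. Origin at the centre of its underside, z up, x along its length. It starts as the top of the delivery stack.
- yellow_carton: yellow candle carton, 104 (x) x 50 (y) x 38 (z) mm, about 0.14 kg, in the middle of the stack, its ends showing beyond the red one. Origin at the centre of its underside, z up, x along its length.
- blue_carton: blue candle carton, 140 (x) x 52 (y) x 38 (z) mm, about 0.18 kg, bottom of the stack, its ends showing beyond the yellow one; it lies on a fixed cardboard sheet 6 mm thick. Origin at the centre of its underside, z up, x along its length. The cartons lie on one another only roughly centred and squared (a few mm and degrees off).
- lane: fixed shelf lane, 200 (x) x 80 (y) mm; origin centre of underside, floor top at z = 6 mm. Two rails along x, 62 mm apart inside, 6 mm thick, 8 mm above the floor. Red front stop across its -x end, 24 mm high, inner face at x = -95 mm; back (+x) open. Cartons stand lengthwise: old against the stop has its centre at x = -63 mm, new touching it from behind at x = +1 mm.
- riser_yellow: fixed flat yellow display riser, 156 (x) x 76 (y) x 12 (z) mm, origin at the centre of its underside (its top is at z = 12 mm), x along its length.
- riser_blue: fixed flat blue display riser, 156 (x) x 76 (y) x 12 (z) mm, origin at the centre of its underside (its top is at z = 12 mm), x along its length.
- ribbon_reel: bystander: loose reel of purple ribbon with white flanges, 40 mm across, 38 mm high, standing on end; origin at the centre of its underside. Leave alone.
- balloon_weight: bystander: loose brass-coloured cone-shaped balloon weight, 40 mm across, 52 mm high; origin at the centre of its underside. Leave alone.
- glitter_jar: bystander: loose pink glitter jar with a black cap, 38 mm across, 55 mm high; origin at the centre of its underside. Leave alone.
Things that resemble listed ones, but are neither listed nor needed, are in the scene too. What is shaped like the lane but brown or purple is not meant.

How it is judged:
On the way, in this order (a step that is already met when the one before it is completed fails the run):
1. the old red carton stands in the lane against the front stop (y of red_old in the frame of lane between -0.012 and 0.012 m and z of red_old in the frame of lane between 0.002 and 0.012 m and angle between red_old's own z axis and vertical below 0.1 rad and angle between the x axis of red_old and the x axis of lane, either way round below 0.2 rad and x of red_old in the frame of lane below -0.051 m), for 0.2 s.
2. the new red carton stands in the lane close behind the old one, which is still at the front (all of step 1 and y of red_new in the frame of lane between -0.012 and 0.012 m and z of red_new in the frame of lane between 0.002 and 0.012 m and angle between red_new's own z axis and vertical below 0.1 rad and angle between the x axis of red_new and the x axis of lane, either way round below 0.2 rad and x of red_new in the frame of lane above -0.005 m and horizontal distance between red_new and red_old below 0.08 m), for 0.2 s.
At the end, for the whole second after the job is handed in: Old red carton in the lane within 12 mm of the front stop, new red one behind it (gap under 16 mm), both lengthwise; yellow and blue cartons on the risers of their colours, centred within 15 mm, aligned within 0.2 rad; all upright (0.1 rad), released and at rest (all of step 2 and horizontal distance between yellow_carton and riser_yellow below 0.015 m and z of yellow_carton in the frame of riser_yellow between 0.008 and 0.018 m and angle between each of yellow_carton, blue_carton's own z axis and vertical below 0.1 rad and angle between the x axis of yellow_carton and the x axis of riser_yellow, either way round below 0.2 rad and horizontal distance between blue_carton and riser_blue below 0.015 m and z of blue_carton in the frame of riser_blue between 0.008 and 0.018 m and angle between the x axis of blue_carton and the x axis of riser_blue, either way round below 0.2 rad and linear speed of each of red_old, red_new, yellow_carton, blue_carton below 0.02 m/s); the robot touches nothing.
It fails at once if the ribbon reel is shifted more than 30 mm (distance of ribbon_reel from where it was at the start of the episode above 0.03 m).
It fails at once if the balloon weight is shifted more than 30 mm (distance of balloon_weight from where it was at the start of the episode above 0.03 m).
It fails at once if the glitter jar is shifted more than 30 mm (distance of glitter_jar from where it was at the start of the episode above 0.03 m).
It also fails if it takes over 120 s, if anything falls off the work surface, if the arm or the gripper's body presses on something with over 40 N, if the wrist force passes 120 N, or if a joint passes its speed limit or range.

ROBOT

A 6-joint arm with a two-finger parallel gripper is mounted at the origin on the work surface. World frame = base frame: x ahead of the robot, y to its left, z up, the work surface at z = 0. Lengths are in m, angles in rad, forces in N, time in s.
With the tool pointing down it reaches from about 0.4 to 0.825 m from the base axis. Payload 7 kg.
Tool frame: the origin (TCP) lies midway between the tips of the shut fingers; the grasp point (between the pads) lies 19 mm behind it (grip_point_offset is the distance from the TCP to the grasp point, in m); z points along the fingers, y is the line along which they close (so a half turn about z gives the same grasp; the last joint's range is limited). The gripper opens to 88 mm and grips with 3 to 60 N. Pads are 19 mm wide; open, the fingers measure 130 mm over their backs; the gripper's body (78 mm by 193 mm) begins 47 mm behind the grasp point.
Start: joints at [1.578, 0.359, 0.012, 0, -1.224, -0.288], TCP at [0.187, 0.649, 0.197] pointing down, gripper open.
Joint ranges: [-3.07, 3.07], [-1.43, 2.12], [-1.02, 1.25], [-3.03, 1.67], [-3.05, -0], [-3.03, 3.03]. Speed limits (rad/s): [2.39, 2.39, 3.01, 3.14, 3.14, 3.14].

INTERFACE

Orientations are given as [roll, pitch, yaw] about the fixed x, y, z axes, in that order (R = Rz(yaw) Ry(pitch) Rx(roll)).
In Python, from station import get_state, grab_frame, camera_params, job_done, grip_point_offset gives the robot as it stands.
- The arm moves only by the shell command python3 -m creep 'ROWS' [FORCE]. ROWS is JSON, a list that holds one entry, the list of rows, each a list of 7 numbers: the finger opening in cm, from 0 to 8.76, then the shift along the tool's x, y, z in cm, then the turn, a rotation vector about the tool's x, y, z in rad. In form: [[[fingers, tx, ty, tz, wx, wy, wz], ...]]. A call has 1 to 20 rows; each row is the pose to reach, as a shift and turn from the pose commanded when the call began, along the tool's axes at that moment; what a row does not reach only later rows make up. A row lasts 1/8 s, in which the tool goes at most 62.5 mm and 10.7 degrees, less where a joint would pass 70% of its speed; a pose out of reach is approached as far as the arm can. A call with a gripper value outside its range is refused whole. The fingers move at their own pace and stop on an object; FORCE is the grip in N (left out, the last holds). Time passes only in rows, so rows that repeat a pose let the fingers close. It gives the time, the measured TCP pose, the force, the opening and the grip force at its end, in the units of the state.
- get_state(): the state, without advancing time (a new reading comes with each control period).
- grab_frame(name): name is "scene" or "top"; returns the picture (420x560x3 uint8, blue, green, red); there is no depth.
- camera_params(name): a dict with "vertical_fov" (degrees; the focal length in pixels is half the picture's height over the tangent of half this angle, whatever the lens; pixels are square), "cx", "cy" (the principal point, pixels), "view" (4x4, takes a point from world to camera coordinates). Camera axes: x right, y down, z forward; pixel columns grow to the right and rows downward; lengths in m; the calibration is good to about 2 mm. A picture is of the moment at which its call begins. camera_params takes no time and is no camera call.
- job_done(): hands the job in; it is judged then, once.
The state is a dict: "t": time; "q": joint angles; "qd": joint speeds; "joint_efforts": joint torques, N m; "eef_pos": TCP position; "ee_rot": TCP orientation; "force": force on the tool from outside, world axes, zero at the start; "moment": the same for the moment, N m; "width": finger opening in m; "gripper_force": force on a finger pad.
Only numpy, scipy, OpenCV 4.12 (cv2) and the standard library are available. Lean on these libraries where they do the work, as an engineer would, in place of code of your own. Each camera call takes 0.05 s, during which the arm holds its last target. There are 200 camera calls.

## Working session

There is one attempt and no reset: what is moved stays moved. The work goes in short steps, Python scripts to look and compute and a shell command to move; the robot and the scene stay as the last step left them, time stands still between calls to the robot, and variables do not carry over. Pictures are saved under pics/ and viewed, at most 14 in all, crops included, and the job is handed in when it is done.

```bash
mkdir -p pics; ls
python3 - <<'E'
from station import *
import cv2
print(get_state(), grip_point_offset)
for n in("scene","top"):
    cv2.imwrite(f"pics/{n}0.png",grab_frame(n)); print(n,camera_params(n))
E
```

```text
pics
{'t': 0.0, 'q': array([ 1.57809860e+00,  3.59416139e-01,  1.10559614e-02, -3.62661090e-04,
       -1.22410733e+00, -2.88112313e-01]), 'qd': array([ 0.00157245,  0.00077252,  0.00062588, -0.00188606,  0.00012162,
       -0.0003719 ]), 'joint_efforts': array([-8.63951955e-04, -5.82716918e+01,  2.93047106e+01,  6.99704289e+00,
        6.87337102e-03, -1.72168834e-04]), 'eef_pos': array([0.18693375, 0.64802935, 0.1956003 ]), 'ee_rot': array([ 3.13989348e+00, -1.48033450e-04, -2.80933423e-01]), 'force': array([-0.53978308, -0.06317389, -0.9535802 ]), 'moment': array([ 0.00026424, -0.0040378 ,  0.00271372]), 'gripper_force': 0.0, 'width': 0.08801738275537359} 0.0188
scene {'vertical_fov': 42.75921092939107, 'cx': 278.61044336006523, 'cy': 218.9793948803317, 'view': array([[-0.58468342,  0.81118892,  0.01085508,  0.24262375],
       [ 0.67111988,  0.4911563 , -0.55530495, -0.27226404],
       [-0.45578877, -0.31739254, -0.83157596,  1.54909788],
       [ 0.        ,  0.        ,  0.        ,  1.        ]])}
top {'vertical_fov': 50.9481200988161, 'cx': 273.7177450913267, 'cy': 216.25268469296526, 'view': array([[ 3.32075372e-03, -9.99994254e-01, -6.80996562e-04,
         1.47558039e-02],
       [-9.91832628e-01, -3.20681924e-03, -1.27505898e-01,
         4.48628525e-01],
       [ 1.27502981e-01,  1.09885030e-03, -9.91837579e-01,
         1.05910753e+00],
       [ 0.00000000e+00,  0.00000000e+00,  0.00000000e+00,
         1.00000000e+00]])}
```

View pics/scene0.png

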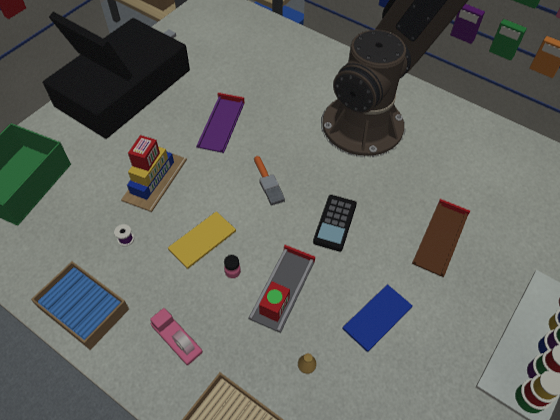

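View pics/top0.png

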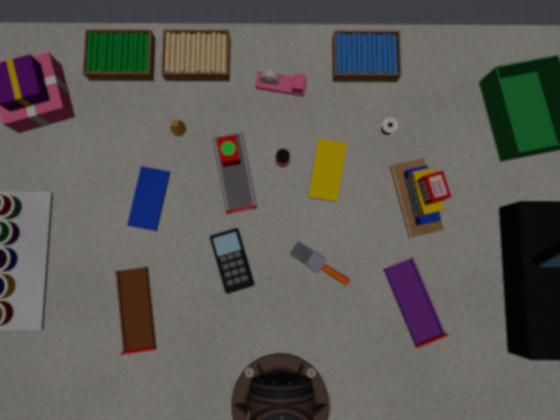

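Run:
```python
import cv2,numpy as np
def mont(f,cs,out):
    im=cv2.imread(f); r=[]
    for (u,v) in cs:
        x0,y0=u-50,v-37
        c=cv2.resize(im[y0:y0+75,x0:x0+100],(400,300),interpolation=cv2.INTER_CUBIC)
        c=cv2.convertScaleAbs(c,alpha=1.6)
        for k in range(0,100,10):
            cv2.line(c,(4*k,0),(4*k,4 if k%50 else 12),(255,255,255),1)
            if k<75: cv2.line(c,(0,4*k),(4 if k%50 else 12,4*k),(255,255,255),1)
        cv2.putText(c,f"{x0},{y0}",(300,292),0,.45,(255,255,255),1)
        r.append(c)
    cv2.imwrite(out,np.vstack([np.hstack(r[:2]),np.hstack(r[2:])]))
mont("pics/top0.png",[(235,172),(420,197),(328,170),(149,198)],"pics/mt.png")
mont("pics/scene0.png",[(283,290),(152,172),(202,239),(378,318)],"pics/ms.png")
```

```text
(no output)
```

View pics/mt.png

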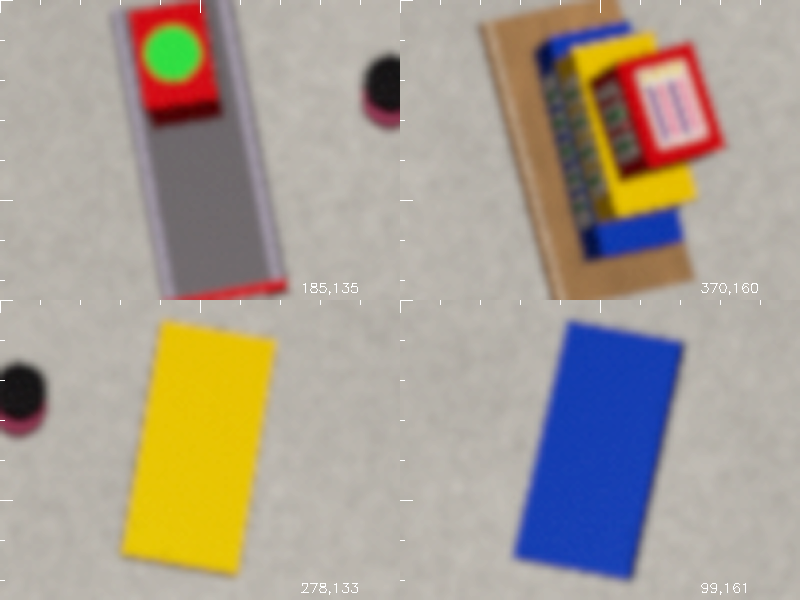

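View pics/ms.png

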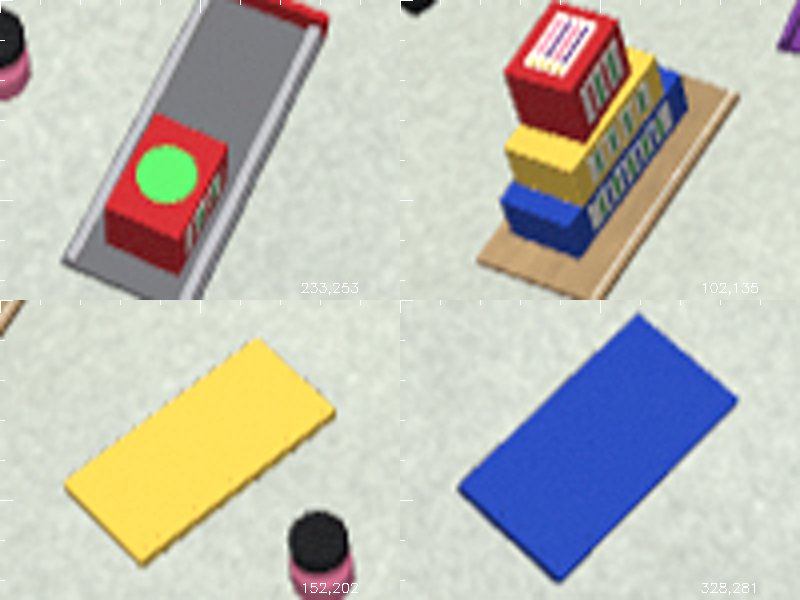

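Run:
```python
import cv2,numpy as np
def crop(f,x0,y0,w,h,s):
    c=cv2.resize(cv2.imread(f)[y0:y0+h,x0:x0+w],(w*s,h*s),interpolation=cv2.INTER_CUBIC)
    c=cv2.convertScaleAbs(c,alpha=1.6 if 'top' in f else 1.1)
    for k in range(0,w,10): cv2.line(c,(s*k,0),(s*k,6),(255,255,255),1)
    for k in range(0,h,10): cv2.line(c,(0,s*k),(6,s*k),(255,255,255),1)
    cv2.putText(c,f"{x0},{y0}",(w*s-90,h*s-6),0,.45,(255,255,255),1); return c
# lane at 5x, 4 panels 400x300 = 80x60
a=crop("pics/top0.png",200,125,80,100,3*1)
p=lambda f,x,y,w,h,s:crop(f,x,y,w,h,s)
r1=np.hstack([p("pics/top0.png",200,125,66,100,6)[:600,:396],p("pics/scene0.png",242,240,80,100,5)[:,:400].copy() if False else cv2.copyMakeBorder(p("pics/scene0.png",242,240,80,100,5),0,100,0,0,cv2.BORDER_CONSTANT)])
cv2.imwrite("pics/ln.png",r1)
r2=np.hstack([p("pics/top0.png",390,155,66,90,6),p("pics/scene0.png",118,130,66,90,6)])
cv2.imwrite("pics/st.png",r2)
```

```text
(no output)
```

View pics/ln.png

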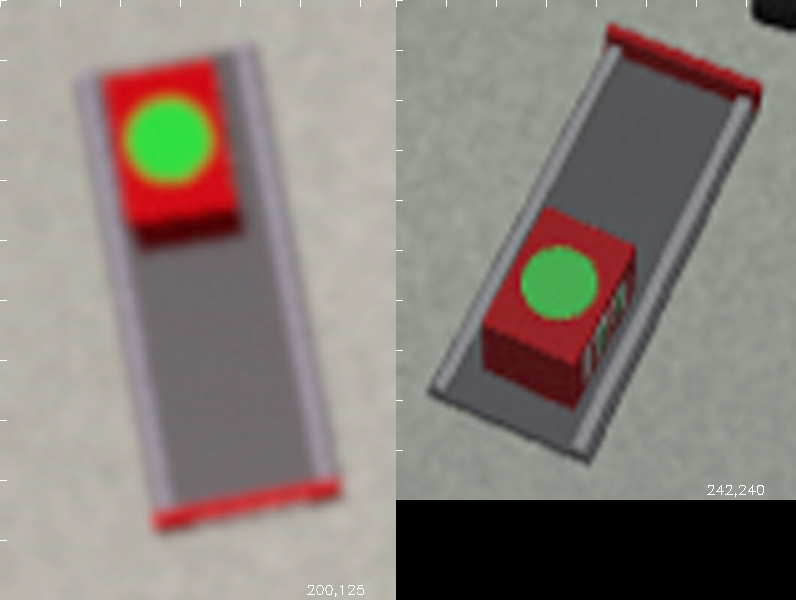

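View pics/st.png

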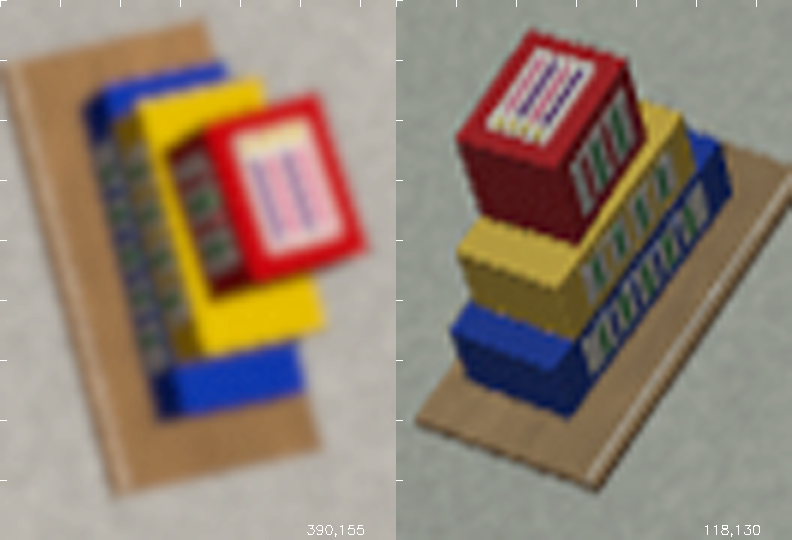

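```bash
cat > lib.py <<'E'
import numpy as np, cv2
from station import *
from scipy.optimize import least_squares
P={n:camera_params(n) for n in("scene","top")}
def proj(n,X,k=0):
    c=P[n]; f=210/np.tan(np.radians(c["vertical_fov"])/2); V=c["view"]
    Y=X@V[:3,:3].T+V[:3,3]; a=Y[:,:2]/Y[:,2:]; a=a*(1+k*(a**2).sum(1,keepdims=True))
    return a*f+[c["cx"],c["cy"]]
def world(p,O):
    c,s=np.cos(p[2]),np.sin(p[2]); O=np.array(O,float)/1000
    return np.c_[p[0]+c*O[:,0]-s*O[:,1],p[1]+s*O[:,0]+c*O[:,1],O[:,2]]
def fit(obs,p0=(.55,0,.1),k=(0,0)):
    """obs: {cam:[(ox,oy,oz mm,u,v)]} -> x,y,yaw"""
    r=lambda p:np.concatenate([(proj(n,world(p,[o[:3] for o in obs[n]]),kk)-[o[3:] for o in obs[n]]).ravel() for n,kk in zip(("top","scene"),k) if n in obs])
    s=least_squares(r,p0,loss="soft_l1",x_scale=[.01,.01,.1]); return s.x,r(s.x)
def pix(L,X0,Y0,s,ox=0,oy=0):
    return [(a,b,c,X0+(u-ox+.5)/s-.5,Y0+(v-oy+.5)/s-.5) for a,b,c,u,v in L]
E
cat > obs0.py <<'E'
from lib import *
O={}
O["ry"]={"top":pix([(78,38,12,163,321),(78,-38,12,277,341),(-78,-38,12,238,575),(-78,38,12,122,555)],278,133,4,0,300),
"scene":pix([(78,-38,12,64,487),(-78,-38,12,258,338),(-78,38,12,335,411),(78,38,12,142,558)],152,202,4,0,300)}
O["rb"]={"top":pix([(78,38,12,570,321),(78,-38,12,685,342),(-78,-38,12,633,578),(-78,38,12,515,557)],99,161,4,400,300),
"scene":pix([(78,-38,12,459,487),(-78,-38,12,638,314),(-78,38,12,738,400),(78,38,12,559,573)],328,281,4,400,300)}
O["lane"]={"top":pix([(-100,40,24,156,527),(-100,-40,24,341,495),(100,40,6,78,77),(100,-40,6,257,43)],200,125,6),
"scene":pix([(100,-40,6,431,392),(100,40,6,590,460),(-100,-40,24,610,24),(-100,40,24,762,86)],242,240,5,396)}
O["old"]={"top":pix([(32,23,58,103,76),(32,-23,58,213,60),(-32,-23,58,238,215),(-32,23,58,130,228),(0,0,58,169,140)],200,125,6),
"scene":pix([(-32,-23,58,547,208),(-32,23,58,636,245),(32,-23,58,483,325),(32,23,58,578,362),(0,0,58,560,284)],242,240,5,396)}
O["new"]={"top":pix([(32,23,134,206,125),(32,-23,134,320,95),(-32,-23,134,369,248),(-32,23,134,252,280)],390,155,6),
"scene":pix([(-32,-23,134,533,30),(-32,23,134,630,60),(32,-23,134,459,139),(32,23,134,560,170)],118,130,6,396)}
O["yel"]={"top":pix([(52,25,82,137,103),(52,-25,82,262,78),(-52,-25,82,326,325),(-52,25,82,202,352)],390,155,6),
"scene":pix([(52,-25,82,460,252),(52,25,82,558,290),(-52,25,82,685,112)],118,130,6,396)}
O["blu"]={"top":pix([(70,26,44,97,92),(70,-26,44,224,65),(-70,-26,44,303,385),(-70,26,44,180,410)],390,155,6),
"scene":pix([(70,-26,44,453,328),(70,26,44,562,368),(-70,26,44,722,148)],118,130,6,396)}
E
python3 - <<'E'
from obs0 import *
np.set_printoptions(precision=4,suppress=True,linewidth=150)
for k in((0,0),):
  for o in O:
    x,r=fit(O[o],k=k); print(o,x,"rms",np.sqrt((r**2).mean()).round(2))
    print("  res",r.round(1)); print("  top",fit({"top":O[o]["top"]})[0],"scene",fit({"scene":O[o]["scene"]})[0])
def tot(k): return np.concatenate([fit(O[o],k=k)[1] for o in O])
print("k",least_squares(tot,[0,0]).x)
E
```

```text
ry [ 0.5716 -0.1195 -0.1739] rms 0.62
  res [-0.8 -0.5 -0.  -0.4  0.1  0.3 -0.7  0.1 -0.7 -1.3 -0.1 -0.7  0.6 -0.8 -0.4  0.9]
  top [ 0.5713 -0.1204 -0.177 ] scene [ 0.5727 -0.118  -0.1685]
rb [ 0.4967  0.3324 -0.184 ] rms 0.73
  res [-0.5 -0.6 -0.1 -0.4 -0.6  0.7 -0.8  0.3 -1.1 -0.8 -0.6 -0.8  0.1 -0.6 -0.2  1.8]
  top [ 0.4968  0.3311 -0.1806] scene [ 0.4969  0.3335 -0.1857]
lane [0.5641 0.1177 0.1974] rms 0.45
  res [-0.7  0.1  0.2 -0.7 -0.8  0.6 -0.1  0.5 -0.9 -0.3 -0.3  0.2 -0.2  0.   0.1 -0.3]
  top [0.5645 0.1169 0.1919] scene [0.5639 0.1184 0.2016]
old [0.612  0.1296 0.1822] rms 0.49
  res [-0.5  0.3 -0.4 -0.2 -0.2 -1.1 -0.7  0.  -0.1  0.5 -0.5 -0.8  0.3 -0.2 -0.5 -0.5 -0.5  0.5 -0.1 -0.2]
  top [0.6118 0.1287 0.1677] scene [0.6121 0.1304 0.1945]
new [ 0.5051 -0.3503  0.2672] rms 0.54
  res [-1.1 -0.4 -0.6 -0.6  0.   0.9 -0.1  0.8 -0.3 -0.3  0.1 -0.3 -0.7 -0.2 -0.7 -0.2]
  top [ 0.5055 -0.3513  0.2543] scene [ 0.5051 -0.349   0.2801]
yel [ 0.5048 -0.3484  0.2172] rms 0.42
  res [-0.1 -0.3 -0.6 -0.5  0.1  0.6  0.2  0.6 -0.9 -0.2  0.1 -0.2  0.1  0.4]
  top [ 0.505  -0.3487  0.2098] scene [ 0.5046 -0.3481  0.2292]
blu [ 0.5022 -0.3491  0.2078] rms 0.77
  res [ 0.1 -1.  -0.6 -0.6  0.4  1.1  0.1  1.3 -0.2  0.5 -0.7  0.6  0.7 -1.3]
  top [ 0.5028 -0.3491  0.2041] scene [ 0.5016 -0.3497  0.2177]
k [-0.0797 -0.1454]
```

Run:
```python
from obs0 import *
np.set_printoptions(precision=4,suppress=True,linewidth=150)
for o in O:
    x,r=fit(O[o],k=(-.08,-.145)); print(o,x,"rms",np.sqrt((r**2).mean()).round(2),r.round(1))
print(get_state()["ee_rot"])
```

```text
ry [ 0.5721 -0.12   -0.1765] rms 0.56 [-0.7 -0.4 -0.1 -0.2  0.1  0.2 -0.6 -0.2 -0.3 -1.5 -0.2 -0.6  0.3 -0.7 -0.3  0.6]
rb [ 0.4971  0.3353 -0.1859] rms 0.62 [-0.5 -0.3 -0.6 -0.2 -1.1  0.5 -0.6  0.1 -0.6 -0.9 -0.4 -0.6 -0.5 -0.8 -0.4  0.9]
lane [0.5647 0.1181 0.1987] rms 0.49 [-0.7 -0.1  0.1 -1.  -0.7  0.8 -0.2  0.6 -0.7 -0.5 -0.2 -0.2 -0.2  0.2  0.  -0.1]
old [0.6125 0.13   0.1834] rms 0.48 [-0.4  0.5 -0.4 -0.2 -0.2 -1.2 -0.7 -0.1 -0.1  0.5 -0.6 -0.7  0.2 -0.1 -0.4 -0.6 -0.5  0.4 -0.1 -0.2]
new [ 0.5058 -0.3552  0.2651] rms 0.44 [-0.4 -0.3 -0.6 -0.3 -0.2  0.9  0.4  0.7  0.   0.2 -0.2 -0.1 -0.2 -0.  -0.9 -0.2]
yel [ 0.5055 -0.3524  0.2162] rms 0.36 [ 0.3 -0.2 -0.8 -0.2 -0.3  0.4  0.4  0.3 -0.3 -0.2  0.1 -0.3 -0.2  0.5]
blu [ 0.5031 -0.3529  0.2065] rms 0.65 [ 0.5 -1.  -0.8 -0.5 -0.1  0.7  0.3  0.8  0.4  0.5 -0.8  0.4  0.2 -1.1]
[ 3.1401 -0.0001 -0.2809]
```

```bash
cat >> lib.py <<'E'
def rows(*targets):
    """targets (x,y,z,yaw) of the TCP -> tx,ty,tz cm, wz from present pose; carton frames mod pi"""
    s=get_state(); p=s["eef_pos"]; y0=s["ee_rot"][2]
    tx=np.array([np.cos(y0),np.sin(y0),0]); ty=np.array([np.sin(y0),-np.cos(y0),0])
    for x,y,z,w in targets:
        d=(np.array([x,y,z])-p)*100; print([round(v,2) for v in(d@tx,d@ty,-d[2],(-(w-y0)+np.pi/2)%np.pi-np.pi/2)])
    print("now",p.round(4),s["ee_rot"].round(4),"q",s["q"].round(2),"w",round(s["width"],4),"t",round(s["t"],2))
E
python3 -c "
from lib import *
rows((.612,.130,.15,.183),(.612,.13,.026,.183))"
```

```text
[np.float64(55.2), np.float64(38.0), np.float64(4.57), np.float64(-0.46)]
[np.float64(55.2), np.float64(38.0), np.float64(16.97), np.float64(-0.46)]
now [0.187  0.6481 0.1957] [ 3.1401e+00 -1.0000e-04 -2.8090e-01] q [ 1.58  0.36  0.01 -0.   -1.22 -0.29] w 0.0879 t 0.1
```

```bash
python3 -m creep '[[[7.5,5,3.5,0,0,0,-0.05],[7.5,11,7.5,0,0,0,-0.1],[7.5,16,11,0,0,0,-0.15],[7.5,21,14.5,0,0,0,-0.2],[7.5,26,18,0,0,0,-0.25],[7.5,31,21.5,0,0,0,-0.3],[7.5,36,25,0,0,0,-0.35],[7.5,41,28.5,0,0,0,-0.4],[7.5,46,32,0,0,0,-0.46],[7.5,51,35,2,0,0,-0.46],[7.5,55.2,38,4.5,0,0,-0.46],[7.5,55.2,38,4.5,0,0,-0.46],[7.5,55.2,38,4.5,0,0,-0.46],[7.5,55.2,38,4.5,0,0,-0.46],[7.5,55.2,38,4.5,0,0,-0.46]]]'; python3 -c "
from lib import *
cv2.imwrite('pics/a1.png',np.hstack([cv2.resize(grab_frame('top')[90:240,170:320],(400,400)),cv2.resize(grab_frame('scene')[210:360,210:360],(400,400))]))
rows((.612,.130,.15,.183),(.612,.13,.026,.183))
s=get_state(); p=s['eef_pos'][None]; print(proj('top',p),proj('scene',p),proj('top',p,-.08),proj('scene',p,-.145))"
```

```text
t: 1.98
eef_pos: [0.612, 0.1316, 0.1524]
ee_rot: [-3.141, -0.001, 0.181]
force: [0.1, -0.2, 0.1]
width: 0.0751
gripper_force: 0.0
[np.float64(-0.02), np.float64(0.13), np.float64(0.22), np.float64(-0.0)]
[np.float64(-0.02), np.float64(0.13), np.float64(12.62), np.float64(-0.0)]
now [0.612  0.1313 0.1522] [-3.1412e+00 -1.0000e-03  1.8050e-01] q [ 0.52  0.31 -0.17 -0.   -1.1   1.23] w 0.0756 t 2.08
[[222.4772286  136.62722172]] [[275.20716563 276.63762883]] [[222.66639064 136.92117105]] [[275.21288687 276.54069967]]
```

View pics/a1.png

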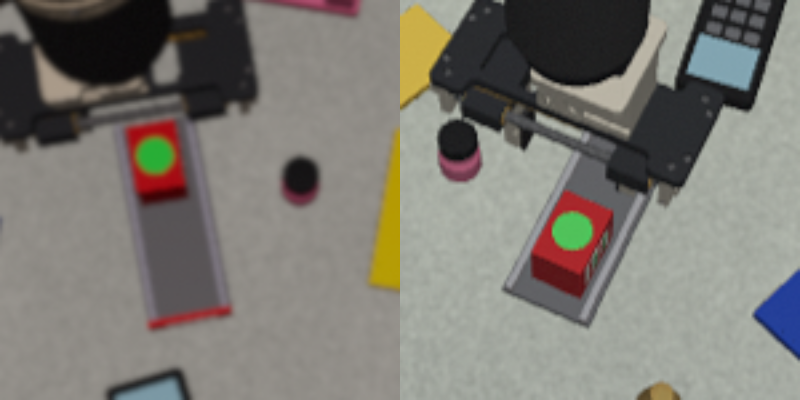

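```bash
python3 -m creep '[[[7.5,0,0.1,3,0,0,0],[7.5,0,0.1,6,0,0,0],[7.5,0,0.1,9,0,0,0],[7.5,0,0.1,11,0,0,0],[7.5,0,0.1,12.4,0,0,0],[7.5,0,0.1,12.4,0,0,0],[4,0,0.1,12.4,0,0,0],[4,0,0.1,12.4,0,0,0],[4,0,0.1,12.4,0,0,0],[4,0,0.1,12.4,0,0,0],[4,0,0.1,12.4,0,0,0],[4,0,0.1,12.4,0,0,0],[4,0,0.1,12.4,0,0,0]]]' 15; python3 -c "
from lib import *
L=np.array([.5644,.118]);u=np.array([np.cos(.198),np.sin(.198)])
t=L-.061*u
rows((*t,.028,.198),(*t,.026,.198))"
```

```text
t: 3.7
eef_pos: [0.613, 0.1305, 0.0285]
ee_rot: [-3.141, -0.002, 0.18]
force: [-2.2, 4.6, 5.9]
width: 0.04
gripper_force: 3.4
[np.float64(-11.11), np.float64(0.47), np.float64(0.05), np.float64(-0.02)]
[np.float64(-11.11), np.float64(0.47), np.float64(0.25), np.float64(-0.02)]
now [0.613  0.1305 0.0285] [-3.1407e+00 -2.0000e-03  1.7980e-01] q [ 0.52  0.43 -0.3  -0.   -0.84  1.23] w 0.04 t 3.7
```

```bash
python3 -c "
from lib import *
cv2.imwrite('pics/a2.png',np.hstack([cv2.resize(grab_frame('top')[90:240,170:320],(400,400)),cv2.resize(grab_frame('scene')[210:360,210:360],(400,400))]))
s=get_state();print(s['width'],s['gripper_force'],s['force'])"
```

```text
0.03981157107162352 3.4305324219167233 [-1.874425    3.8680168   5.87327136]
```

View pics/a2.png

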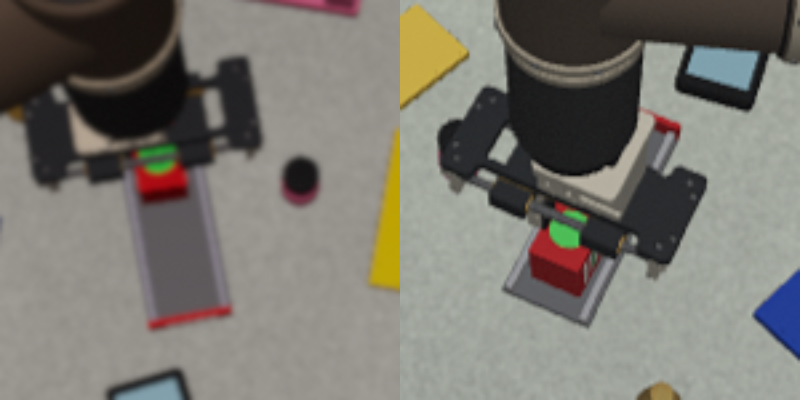

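```bash
python3 -m creep '[[[3.6,0,0,0,0,0,0],[3.6,0,0,0,0,0,0],[3.6,0,0,0,0,0,0],[3.6,0,0,0,0,0,0]]]' 15; python3 -c "
from lib import *
cv2.imwrite('pics/a3.png',np.hstack([cv2.resize(grab_frame('top')[100:200,190:290],(400,400)),cv2.resize(grab_frame('scene')[250:350,230:330],(400,400),interpolation=2)]))"
```

```text
t: 4.3
eef_pos: [0.6133, 0.1308, 0.0288]
ee_rot: [-3.14, -0.003, 0.18]
force: [-2.5, 4.1, 7.0]
width: 0.0362
gripper_force: 4.3
```

View pics/a3.png

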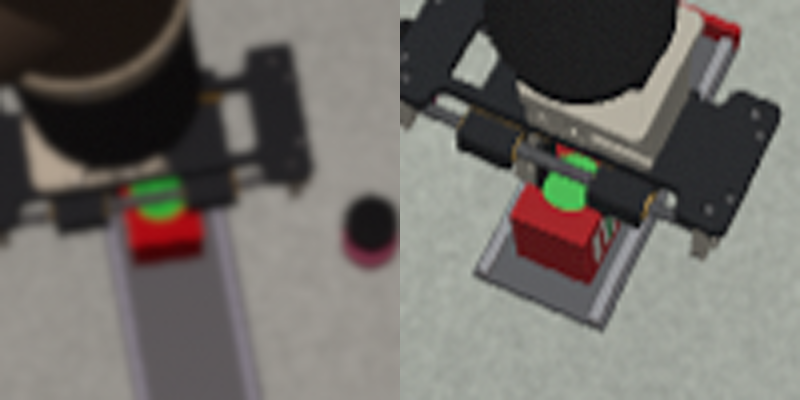

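```bash
python3 -c "
from lib import *
np.set_printoptions(precision=3,suppress=True)
im=grab_frame('scene'); tp=grab_frame('top')
s=get_state(); x,y,z=s['eef_pos'];w=s['ee_rot'][2]
def draw(n,im,x0,y0,W):
    k=400//W; c=cv2.resize(im[y0:y0+W,x0:x0+W],(400,400),interpolation=2)
    c=cv2.convertScaleAbs(c,alpha=1.7 if n=='top' else 1.2)
    for O,col in(([(0,18,28),(0,-18,28),(0,18,75),(0,-18,75)],(255,255,0)),):
        for u,v in proj(n,world((x,y,w),O),-.1): cv2.circle(c,(int((u-x0)*k),int((v-y0)*k)),3,col,-1)
    X,_=np.array([.612,.13,.183]),0
    for u,v in proj(n,world(X,[(a,b,58) for a in(32,-32) for b in(23,-23)]),-.1): cv2.circle(c,(int((u-x0)*k),int((v-y0)*k)),3,(0,255,255),1)
    return c
cv2.imwrite('pics/a4.png',np.hstack([draw('top',tp,198,118,50),draw('scene',im,255,265,50)]))
print(s['moment'],s['force'],s['joint_efforts'])
"
```

```text
[ 1.891  0.828 -0.006] [-1.92   5.123  7.126] [ -3.338 -52.992  20.375   5.914  -0.106  -0.014]
```

View pics/a4.png

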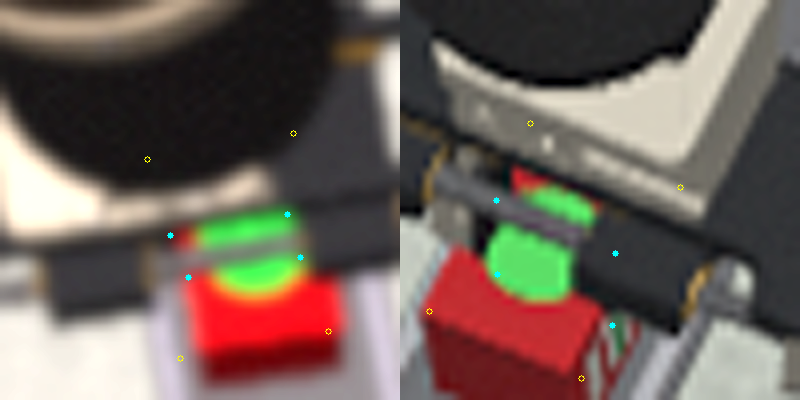

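```bash
for w in 4.2 4.8 5.4 6.2 7.5; do :; done
python3 -m creep '[[[4.3,0,0,0,0,0,0],[4.3,0,0,0,0,0,0]]]'; python3 -m creep '[[[4.9,0,0,0,0,0,0],[4.9,0,0,0,0,0,0]]]';python3 -m creep '[[[5.6,0,0,0,0,0,0],[5.6,0,0,0,0,0,0]]]';python3 -m creep '[[[7.5,0,0,0,0,0,0],[7.5,0,0,0,0,0,0]]]'
```

```text
t: 4.75
eef_pos: [0.6134, 0.1298, 0.0288]
ee_rot: [3.142, -0.002, 0.18]
force: [0.9, 0.5, 7.0]
width: 0.0425
gripper_force: 3.4
t: 5.0
eef_pos: [0.6134, 0.1296, 0.0287]
ee_rot: [3.141, -0.002, 0.18]
force: [0.5, -0.2, 6.8]
width: 0.0489
gripper_force: 3.1
t: 5.25
eef_pos: [0.6132, 0.1295, 0.0284]
ee_rot: [3.141, -0.002, 0.18]
force: [0.1, -0.5, 5.3]
width: 0.0557
gripper_force: 2.7
t: 5.5
eef_pos: [0.6123, 0.1294, 0.0275]
ee_rot: [-3.142, 0.0, 0.179]
force: [-0.2, 0.0, -0.2]
width: 0.0706
gripper_force: 0.0
```

```bash
python3 -m creep '[[[7.5,0,0,-1.2,0,0,0],[7.5,0,0,-1.2,0,0,0],[7.5,0,0,-1.2,0,0,0]]]'; python3 -m creep '[[[6.4,0,0,0,0,0,0],[6.4,0,0,0,0,0,0]]]'; python3 -m creep '[[[5.6,0,0,0,0,0,0],[5.6,0,0,0,0,0,0]]]';python3 -m creep '[[[4.9,0,0,0,0,0,0],[4.9,0,0,0,0,0,0]]]';python3 -m creep '[[[4.2,0,0,0,0,0,0],[4.2,0,0,0,0,0,0],[4.2,0,0,0,0,0,0]]]'
```

```text
t: 5.88
eef_pos: [0.6122, 0.1295, 0.0396]
ee_rot: [-3.141, 0.0, 0.179]
force: [-0.2, 0.7, 0.0]
width: 0.0746
gripper_force: 0.0
t: 6.12
eef_pos: [0.6121, 0.1294, 0.0393]
ee_rot: [3.141, 0.0, 0.179]
force: [0.4, -0.7, -0.8]
width: 0.0654
gripper_force: 0.0
t: 6.38
eef_pos: [0.6123, 0.1295, 0.0395]
ee_rot: [-3.142, 0.0, 0.179]
force: [0.5, -0.2, -0.1]
width: 0.0568
gripper_force: 0.0
t: 6.62
eef_pos: [0.6123, 0.1294, 0.0395]
ee_rot: [3.142, 0.0, 0.179]
force: [-0.3, 0.4, -0.3]
width: 0.0494
gripper_force: 0.0
t: 7.0
eef_pos: [0.6123, 0.1295, 0.0396]
ee_rot: [3.142, 0.0, 0.179]
force: [0.1, 0.6, 0.3]
width: 0.0418
gripper_force: 0.0
```

```bash
python3 -m creep '[[[4.2,0,0,-2,0,0,0],[4.2,0,0,-5,0,0,0],[4.2,0,0,-8,0,0,0],[4.2,0,0,-10,0,0,0],[4.2,0,0,-10,0,0,0],[4.2,0,0,-10,0,0,0]]]'; python3 -c "
from lib import *
im=grab_frame('scene'); tp=grab_frame('top')
cv2.imwrite('pics/r_s.png',im);cv2.imwrite('pics/r_t.png',tp)
s=get_state(); x,y,z=s['eef_pos'];w=s['ee_rot'][2];h=z*1000;b=s['width']*500;print(s['eef_pos'],b)
def draw(n,im,x0,y0,W):
    k=400/W; c=cv2.resize(im[y0:y0+W,x0:x0+W],(400,400),interpolation=2)
    c=cv2.convertScaleAbs(c,alpha=1.9 if n=='top' else 1.3)
    for O,col in(([(0,b,h),(0,-b,h)],(255,255,0)),([(0,b,h+66),(0,-b,h+66)],(255,0,255))):
        for u,v in proj(n,world((x,y,w),O),-.1): cv2.circle(c,(int((u-x0)*k),int((v-y0)*k)),3,col,-1)
    for u,v in proj(n,world((.612,.13,.183),[(a,b,58) for a in(32,-32) for b in(23,-23)]),-.1): cv2.circle(c,(int((u-x0)*k),int((v-y0)*k)),3,(0,255,255),1)
    return c
cv2.imwrite('pics/a5.png',np.hstack([draw('top',tp,180,90,100),draw('scene',im,230,230,100)]))
"
```

```text
t: 7.75
eef_pos: [0.6118, 0.1293, 0.1388]
ee_rot: [-3.142, 0.001, 0.179]
force: [0.3, 0.4, -0.7]
width: 0.0419
gripper_force: 0.0
[0.61169199 0.12920652 0.13840805] 20.758974535379807
```

View pics/a5.png

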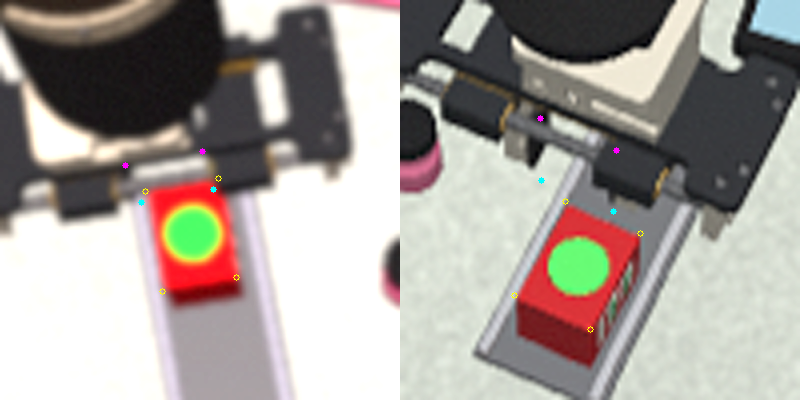

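```bash
python3 -m creep '[[[0,0,0,2,0,0,0],[0,0,0,4,0,0,0],[0,0,0,6,0,0,0],[0,0,0,7.3,0,0,0],[0,0,0,7.3,0,0,0],[0,0,0,7.3,0,0,0],[0,0,0,7.6,0,0,0]]]'; python3 -m creep '[[[0,0,0,0.3,0,0,0],[0,0,0,0.3,0,0,0]]]';python3 -m creep '[[[0,0,0,0.3,0,0,0],[0,0,0,0.3,0,0,0]]]';python3 -m creep '[[[0,0,0,0.3,0,0,0],[0,0,0,0.3,0,0,0]]]'
```

```text
t: 8.72
eef_pos: [0.6131, 0.1298, 0.0645]
ee_rot: [-3.141, -0.002, 0.179]
force: [0.7, 0.2, -0.7]
width: 0.0008
gripper_force: 0.0
t: 8.98
eef_pos: [0.6122, 0.1294, 0.0605]
ee_rot: [-3.142, 0.0, 0.179]
force: [0.8, -0.6, -0.8]
width: 0.0007
gripper_force: 0.0
t: 9.22
eef_pos: [0.6121, 0.1294, 0.0573]
ee_rot: [3.142, 0.0, 0.179]
force: [0.2, 0.2, -0.6]
width: 0.0002
gripper_force: 0.0
t: 9.48
eef_pos: [0.6121, 0.1294, 0.0542]
ee_rot: [3.141, 0.001, 0.179]
force: [0.0, -0.0, 0.5]
width: 0.0004
gripper_force: 0.0
```

```bash
python3 -m creep '[[[0,0,0,0.5,0,0,0],[0,0,0,0.5,0,0,0]]]'; python3 -m creep '[[[0,0,0,0.4,0,0,0],[0,0,0,0.4,0,0,0]]]';python3 -m creep '[[[0,0,0,0.4,0,0,0],[0,0,0,0.4,0,0,0]]]';python3 -m creep '[[[0,0,0,0.4,0,0,0],[0,0,0,0.4,0,0,0]]]';python3 -m creep '[[[0,0,0,0.4,0,0,0],[0,0,0,0.4,0,0,0]]]'
```

```text
t: 9.72
eef_pos: [0.6119, 0.1293, 0.049]
ee_rot: [3.141, 0.001, 0.179]
force: [-0.3, 0.5, -0.0]
width: 0.0003
gripper_force: 0.0
t: 9.98
eef_pos: [0.6121, 0.1293, 0.0452]
ee_rot: [3.141, 0.001, 0.179]
force: [0.5, 0.2, -0.6]
width: 0.0002
gripper_force: 0.0
t: 10.22
eef_pos: [0.6121, 0.1293, 0.0412]
ee_rot: [3.141, 0.001, 0.179]
force: [-0.4, -0.3, -0.6]
width: 0.0006
gripper_force: 0.0
t: 10.48
eef_pos: [0.6121, 0.1293, 0.0371]
ee_rot: [3.141, 0.001, 0.179]
force: [0.4, 0.1, 0.9]
width: 0.0005
gripper_force: 0.0
t: 10.72
eef_pos: [0.6121, 0.1293, 0.0332]
ee_rot: [3.141, 0.001, 0.179]
force: [0.0, -0.2, -0.2]
width: 0.0007
gripper_force: 0.0
```

```bash
python3 -m creep '[[[0,0,0,0.3,0,0,0],[0,0,0,0.3,0,0,0]]]'; python3 -m creep '[[[0,0,0,0.2,0,0,0],[0,0,0,0.2,0,0,0]]]';python3 -m creep '[[[0,0,0,0.2,0,0,0],[0,0,0,0.2,0,0,0]]]'
```

```text
t: 10.98
eef_pos: [0.6121, 0.1294, 0.0303]
ee_rot: [3.142, 0.0, 0.179]
force: [0.3, -0.3, 0.1]
width: 0.0005
gripper_force: 0.0
t: 11.22
eef_pos: [0.6123, 0.1294, 0.0285]
ee_rot: [3.142, 0.0, 0.179]
force: [-0.2, -0.1, 0.3]
width: 0.0001
gripper_force: 0.0
t: 11.48
eef_pos: [0.6125, 0.1295, 0.0283]
ee_rot: [3.141, -0.001, 0.18]
force: [-5.6, -0.1, 13.1]
width: -0.0
gripper_force: 6.6
```

```bash
python3 -m creep '[[[0,0,0,-1,0,0,0],[7.2,0,0,-1,0,0,0],[7.2,0,0,-1,0,0,0],[7.2,0,0,-1,0,0,0],[7.2,0,0,-1,0,0,0],[7.2,0,0,-1,0,0,0]]]'; python3 -m creep '[[[7.2,0,0,0.8,0,0,0],[7.2,0,0,1.4,0,0,0],[7.2,0,0,1.4,0,0,0]]]';  python3 -m creep '[[[7.2,0,0,0.7,0,0,0],[7.2,0,0,0.7,0,0,0]]]';python3 -m creep '[[[7.2,0,0,0.7,0,0,0],[7.2,0,0,0.7,0,0,0]]]'
```

```text
t: 12.22
eef_pos: [0.6122, 0.1294, 0.0364]
ee_rot: [3.142, 0.0, 0.179]
force: [0.1, 0.9, -0.8]
width: 0.0451
gripper_force: 0.0
t: 12.6
eef_pos: [0.6118, 0.1292, 0.0216]
ee_rot: [3.141, 0.002, 0.179]
force: [-0.1, 0.3, 0.5]
width: 0.0705
gripper_force: 0.0
t: 12.85
eef_pos: [0.6119, 0.1293, 0.0149]
ee_rot: [3.141, 0.001, 0.179]
force: [-0.5, -0.1, 0.0]
width: 0.072
gripper_force: 0.0
t: 13.1
eef_pos: [0.6119, 0.1293, 0.0079]
ee_rot: [3.141, 0.001, 0.179]
force: [0.1, 0.0, 0.8]
width: 0.0717
gripper_force: 0.0
```

```bash
python3 -m creep '[[[7.2,0,0,0.5,0,0,0],[7.2,0,0,0.5,0,0,0],[4,0,0,0.5,0,0,0],[4,0,0,0.5,0,0,0],[4,0,0,0.5,0,0,0],[4,0,0,0.5,0,0,0],[4,0,0,0.5,0,0,0]]]' 15; python3 -c "
from lib import *
im=grab_frame('scene'); tp=grab_frame('top')
cv2.imwrite('pics/a6.png',np.hstack([cv2.convertScaleAbs(cv2.resize(tp[100:180,190:270],(400,400),interpolation=2),alpha=1.8),cv2.resize(im[245:325,245:325],(400,400),interpolation=2)]))
"
```

```text
t: 13.98
eef_pos: [0.6124, 0.1295, 0.0037]
ee_rot: [-3.142, -0.0, 0.179]
force: [-0.5, 0.2, 1.8]
width: 0.0461
gripper_force: 15.0
```

```bash
python3 -c "
from lib import *
L=np.array([.5644,.118]);u=np.array([np.cos(.198),np.sin(.198)])
rows((*(L-.060*u),.0037,.198),(*(L-.063*u),.0037,.198))"
```

```text
[np.float64(-10.92), np.float64(0.39), np.float64(-0.0), np.float64(-0.02)]
[np.float64(-11.22), np.float64(0.4), np.float64(-0.0), np.float64(-0.02)]
now [0.6124 0.1295 0.0037] [-3.1416e+00 -1.0000e-04  1.7930e-01] q [ 0.52  0.46 -0.32  0.   -0.79  1.23] w 0.0458 t 14.07
```

```bash
python3 -m creep '[[[4,0,0,-0.4,0,0,0],[4,-1,0,-0.4,0,0,0],[4,-3,0.1,-0.4,0,0,0],[4,-5,0.2,-0.4,0,0,-0.02],[4,-7,0.2,-0.4,0,0,-0.02],[4,-9,0.3,-0.4,0,0,-0.02],[4,-10,0.4,-0.4,0,0,-0.02],[4,-10.5,0.4,-0.4,0,0,-0.02],[4,-10.5,0.4,-0.4,0,0,-0.02],[4,-10.5,0.4,-0.4,0,0,-0.02]]]'; python3 -m creep '[[[4,-0.3,0,0,0,0,0],[4,-0.3,0,0,0,0,0]]]'
```

```text
t: 15.32
eef_pos: [0.5103, 0.1071, 0.0076]
ee_rot: [-3.142, -0.0, 0.199]
force: [-0.4, 0.2, -1.7]
width: 0.046
gripper_force: 15.0
t: 15.58
eef_pos: [0.5066, 0.1061, 0.0074]
ee_rot: [3.142, 0.0, 0.199]
force: [-0.4, -0.3, -1.0]
width: 0.0459
gripper_force: 15.0
```

```bash
python3 -m creep '[[[4,-0.2,0,0.2,0,0,0],[4,-0.2,0,0.2,0,0,0]]]';python3 -m creep '[[[4,-0.2,0,0.2,0,0,0],[4,-0.2,0,0.2,0,0,0]]]'; python3 -m creep '[[[4,-0.2,0,0,0,0,0],[4,-0.2,0,0,0,0,0]]]'
```

```text
t: 15.82
eef_pos: [0.5045, 0.1057, 0.0053]
ee_rot: [3.141, 0.0, 0.199]
force: [0.2, -0.2, -0.8]
width: 0.0456
gripper_force: 15.0
t: 16.08
eef_pos: [0.5029, 0.1055, 0.0036]
ee_rot: [-3.142, -0.0, 0.199]
force: [-0.3, 0.1, -0.5]
width: 0.0459
gripper_force: 15.0
t: 16.32
eef_pos: [0.5022, 0.1056, 0.004]
ee_rot: [-3.141, -0.003, 0.2]
force: [6.0, -1.3, -1.4]
width: 0.0461
gripper_force: 15.0
```

```bash
python3 -m creep '[[[4,0.15,0,0,0,0,0],[4,0.15,0,0.05,0,0,0],[7,0.15,0,0.05,0,0,0],[7,0.15,0,0.05,0,0,0],[7,0.15,0,0.05,0,0,0],[7,0.15,0,-2,0,0,0],[7,0.15,0,-6,0,0,0],[7,0.15,0,-10,0,0,0],[7,0.15,0,-14,0,0,0],[7,0.15,0,-14,0,0,0]]]'; python3 -c "
from lib import *
rows((.5054,-.3525,.19,.266),(.5054,-.3525,.0795,.266))
im=grab_frame('scene'); tp=grab_frame('top')
cv2.imwrite('pics/a6.png',np.hstack([cv2.convertScaleAbs(cv2.resize(tp[110:230,200:320],(400,400),interpolation=2),alpha=1.8),cv2.resize(im[230:350,230:350],(400,400),interpolation=2)]))"
```

```text
t: 17.58
eef_pos: [0.5042, 0.1062, 0.1468]
ee_rot: [-3.14, -0.006, 0.2]
force: [0.1, 0.8, -1.4]
width: 0.0698
gripper_force: 0.0
[np.float64(-8.98), np.float64(44.99), np.float64(-4.32), np.float64(-0.07)]
[np.float64(-8.98), np.float64(44.99), np.float64(6.73), np.float64(-0.07)]
now [0.5042 0.1062 0.1468] [-3.1399 -0.0059  0.1996] q [ 0.59  0.13 -0.41  0.   -1.02  1.18] w 0.0698 t 17.57
```

```bash
python3 -m creep '[[[7,-1,3,-2,0,0,0],[7,-2,8,-4.3,0,0,0],[7,-3,13,-4.3,0,0,0],[7,-4,18,-4.3,0,0,0],[7,-5,23,-4.3,0,0,-0.07],[7,-6,28,-4.3,0,0,-0.07],[7,-7,33,-4.3,0,0,-0.07],[7,-8,38,-4.3,0,0,-0.07],[7,-9,42,-4.3,0,0,-0.07],[7,-9,45,-4.3,0,0,-0.07],[7,-9,45,-4.3,0,0,-0.07],[7,-9,45,-4.3,0,0,-0.07],[7,-9,45,-4.3,0,0,-0.07]]]'; python3 -c "
from lib import *
rows((.5054,-.3525,.0797,.266))
im=grab_frame('scene'); tp=grab_frame('top')
cv2.imwrite('pics/n1s.png',im);cv2.imwrite('pics/n1t.png',tp)
g=lambda a:cv2.resize(a,(400,300),interpolation=2)
cv2.imwrite('pics/a7.png',np.vstack([np.hstack([g(cv2.convertScaleAbs(tp[130:220,185:305],alpha=1.8)),g(im[235:325,230:350])]),np.hstack([g(cv2.convertScaleAbs(tp[150:240,370:490],alpha=1.8)),g(im[120:210,90:210])])]))
print(proj('top',world((.5054,-.3525,.266),[(a,b,134) for a in(32,-32) for b in(23,-23)]),-.08))"
```

```text
t: 19.3
eef_pos: [0.503, -0.3526, 0.1862]
ee_rot: [-3.141, 0.0, 0.27]
force: [0.1, 0.7, 0.6]
width: 0.0698
gripper_force: 0.0
[np.float64(0.23), np.float64(0.05), np.float64(10.65), np.float64(0.0)]
now [ 0.503  -0.3526  0.1862] [-3.1411e+00  5.0000e-04  2.7020e-01] q [-0.29  0.27 -0.14 -0.   -1.16  2.14] w 0.0698 t 19.3
[[422.32923096 175.25943469]
 [441.12380875 170.25108251]
 [430.80202138 202.07986888]
 [449.69619389 196.9190619 ]]
```

View pics/a7.png

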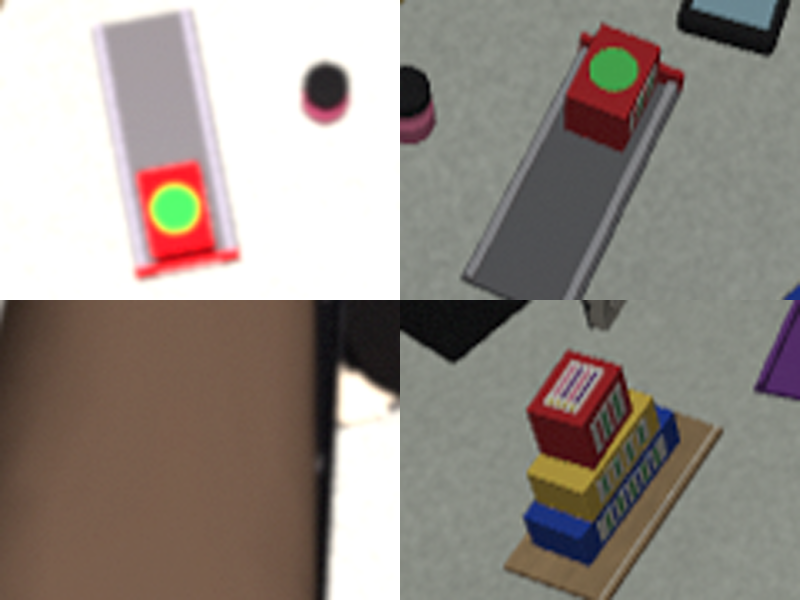

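```bash
python3 -m creep '[[[7,0.2,0,4,0,0,0],[7,0.2,0,7,0,0,0],[7,0.2,0,9,0,0,0],[7,0.2,0,10.6,0,0,0],[7,0.2,0,10.6,0,0,0],[7,0.2,0,10.6,0,0,0],[4,0.2,0,10.6,0,0,0],[4,0.2,0,10.6,0,0,0],[4,0.2,0,10.6,0,0,0],[4,0.2,0,10.6,0,0,0],[4,0.2,0,10.6,0,0,0]]]' 15
```

```text
t: 20.78
eef_pos: [0.5052, -0.3531, 0.0808]
ee_rot: [3.141, -0.0, 0.269]
force: [-0.9, 2.5, 2.7]
width: 0.0462
gripper_force: 15.0
```

```bash
python3 -m creep '[[[4,0,0,-2,0,0,0],[4,0,0,-5,0,0,0],[4,0,0,-8,0,0,0],[4,0,0,-10,0,0,0],[4,0,0,-10,0,0,0],[4,0,0,-10,0,0,0]]]'; python3 -c "
from lib import *
L=np.array([.5644,.118]);u=np.array([np.cos(.198),np.sin(.198)])
rows((*(L+.006*u),.18,.198))"
```

```text
t: 21.52
eef_pos: [0.5045, -0.3527, 0.1793]
ee_rot: [-3.14, 0.001, 0.269]
force: [-0.3, 0.1, -1.4]
width: 0.046
gripper_force: 15.0
[np.float64(18.88), np.float64(-43.74), np.float64(-0.07), np.float64(0.07)]
now [ 0.5045 -0.3527  0.1793] [-3.1403e+00  1.0000e-03  2.6890e-01] q [-0.29  0.27 -0.15 -0.   -1.15  2.13] w 0.046 t 21.52
```

```bash
python3 -m creep '[[[4,1,-2.5,0,0,0,0],[4,3,-6.5,0,0,0,0],[4,5,-11,0,0,0,0],[4,7,-15.5,0,0,0,0],[4,9,-20,0,0,0,0.03],[4,11,-24.5,0,0,0,0.07],[4,13,-29,0,0,0,0.07],[4,15,-33.5,0,0,0,0.07],[4,17,-38,0,0,0,0.07],[4,18.2,-41.5,0,0,0,0.07],[4,18.7,-43.2,0,0,0,0.07],[4,18.9,-43.7,0,0,0,0.07],[4,18.9,-43.7,0,0,0,0.07],[4,18.9,-43.7,0,0,0,0.07]]]'; python3 -c "
from lib import *
L=np.array([.5644,.118]);u=np.array([np.cos(.198),np.sin(.198)])
rows((*(L+.006*u),.0065,.198))"
```

```text
t: 23.28
eef_pos: [0.571, 0.1174, 0.1805]
ee_rot: [3.141, 0.0, 0.198]
force: [0.1, 0.5, -1.3]
width: 0.0457
gripper_force: 15.0
[np.float64(-0.03), np.float64(-0.18), np.float64(17.4), np.float64(0.0)]
now [0.571  0.1174 0.1805] [3.1415e+00 3.0000e-04 1.9810e-01] q [ 0.54  0.22 -0.22  0.   -1.13  1.23] w 0.0457 t 23.27
```

```bash
python3 -m creep '[[[4,0,-0.2,4,0,0,0],[4,0,-0.2,8,0,0,0],[4,0,-0.2,12,0,0,0],[4,0,-0.2,15,0,0,0],[4,0,-0.2,16.6,0,0,0],[4,0,-0.2,17.2,0,0,0],[4,0,-0.2,17.4,0,0,0],[4,0,-0.2,17.4,0,0,0]]]'; python3 -m creep '[[[4,0,0,0.15,0,0,0],[4,0,0,0.15,0,0,0]]]'
```

```text
t: 24.28
eef_pos: [0.5714, 0.1207, 0.0075]
ee_rot: [-3.141, -0.002, 0.199]
force: [-0.1, 0.6, -0.9]
width: 0.046
gripper_force: 15.0
t: 24.52
eef_pos: [0.5708, 0.1206, 0.0054]
ee_rot: [-3.141, -0.001, 0.199]
force: [0.3, 0.2, -1.6]
width: 0.0461
gripper_force: 15.0
```

```bash
python3 -m creep '[[[4,0,0,0.1,0,0,0],[4,0,0,0.1,0,0,0],[6.8,0,0,0.1,0,0,0],[6.8,0,0,0.1,0,0,0],[6.8,0,0,0.1,0,0,0],[6.8,0,0,-2,0,0,0],[6.8,0,0,-6,0,0,0],[6.8,0,0,-11,0,0,0],[6.8,0,0,-16,0,0,0],[6.8,0,0,-18,0,0,0],[6.8,0,0,-18,0,0,0]]]'; python3 -c "
from lib import *
rows((.5052,-.3505,.185,.217),(.5052,-.3505,.0285,.217))"
```

```text
t: 25.9
eef_pos: [0.5716, 0.1208, 0.1869]
ee_rot: [-3.141, -0.004, 0.199]
force: [0.6, 0.4, -0.6]
width: 0.068
gripper_force: 0.0
[np.float64(-15.84), np.float64(44.89), np.float64(0.19), np.float64(-0.02)]
[np.float64(-15.84), np.float64(44.89), np.float64(15.84), np.float64(-0.02)]
now [0.5716 0.1208 0.1869] [-3.1406 -0.0036  0.1993] q [ 0.54  0.21 -0.21  0.   -1.14  1.23] w 0.068 t 25.9
```

```bash
python3 -m creep '[[[7.2,-1.5,4,0,0,0,0],[7.2,-3,9,0,0,0,0],[7.2,-5,14,0,0,0,0],[7.2,-7,19,0,0,0,0],[7.2,-9,24,0,0,0,-0.02],[7.2,-11,29,0,0,0,-0.02],[7.2,-13,34,0,0,0,-0.02],[7.2,-14.5,39,0,0,0,-0.02],[7.2,-15.5,43,0,0,0,-0.02],[7.2,-15.8,44.9,0,0,0,-0.02],[7.2,-15.8,44.9,0,0,0,-0.02],[7.2,-15.8,44.9,0,0,0,-0.02],[7.2,-15.8,44.9,0,0,0,-0.02]]]'; python3 -c "
from lib import *
rows((.5052,-.3515,.0285,.217))
a=cv2.imread('pics/scene0.png'); im=grab_frame('scene'); cv2.imwrite('pics/n2s.png',im); cv2.imwrite('pics/n2t.png',grab_frame('top'))
for f in(a,im):
    h=cv2.cvtColor(f,cv2.COLOR_BGR2HSV); m=cv2.inRange(h,(20,110,60),(35,255,255))[120:215,100:200]
    ys,xs=np.nonzero(m); print(len(xs),xs.min()+100,ys[xs==xs.min()].min()+120,xs.max()+100,ys[xs==xs.max()].min()+120,ys.max()+120,ys.min()+120,xs[ys==ys.min()]+100)"
```

```text
t: 27.52
eef_pos: [0.5049, -0.3499, 0.1851]
ee_rot: [-3.141, -0.0, 0.221]
force: [-0.0, 0.7, 1.0]
width: 0.0717
gripper_force: 0.0
[np.float64(-0.01), np.float64(0.16), np.float64(15.66), np.float64(0.0)]
now [ 0.5049 -0.3499  0.1851] [-3.1415e+00 -1.0000e-04  2.2050e-01] q [-0.29  0.27 -0.15 -0.   -1.16  2.08] w 0.0717 t 27.52
455 128 171 166 154 185 147 [159 160]
862 128 171 166 154 185 144 [148 149 150 151]
```

```bash
python3 -m creep '[[[7.2,0,0.1,4,0,0,0],[7.2,0,0.1,8,0,0,0],[7.2,0,0.1,12,0,0,0],[7.2,0,0.1,14.5,0,0,0],[7.2,0,0.1,15.7,0,0,0],[7.2,0,0.1,15.7,0,0,0],[4.4,0,0.1,15.7,0,0,0],[4.4,0,0.1,15.7,0,0,0],[4.4,0,0.1,15.7,0,0,0],[4.4,0,0.1,15.7,0,0,0],[4.4,0,0.1,15.7,0,0,0]]]' 18; python3 -m creep '[[[4.4,0,0,-2,0,0,0],[4.4,0,0,-6,0,0,0],[4.4,0,0,-10,0,0,0],[4.4,0,0,-14,0,0,0],[4.4,0,0,-15,0,0,0],[4.4,0,0,-15,0,0,0],[4.4,0,0,-15,0,0,0]]]'; python3 -c "
from lib import *
rows((.5720,-.1200,.18,-.175))"
```

```text
t: 29.0
eef_pos: [0.5053, -0.3519, 0.029]
ee_rot: [3.141, -0.001, 0.219]
force: [-1.3, 3.4, 6.6]
width: 0.0497
gripper_force: 18.0
t: 29.88
eef_pos: [0.504, -0.3515, 0.1763]
ee_rot: [-3.14, 0.002, 0.219]
force: [0.5, -0.3, -1.5]
width: 0.0497
gripper_force: 18.0
[np.float64(11.66), np.float64(-21.12), np.float64(-0.37), np.float64(0.39)]
now [ 0.504  -0.3515  0.1763] [-3.1399e+00  2.0000e-03  2.1890e-01] q [-0.29  0.28 -0.15 -0.   -1.14  2.08] w 0.0497 t 29.88
```

```bash
python3 -m creep '[[[4.4,1,-2,0,0,0,0.04],[4.4,3,-5.5,0,0,0,0.1],[4.4,5,-9.5,0,0,0,0.18],[4.4,7.5,-13.5,0,0,0,0.26],[4.4,9.5,-17.5,0,0,0,0.34],[4.4,11,-20,0,0,0,0.39],[4.4,11.7,-21.1,0,0,0,0.39],[4.4,11.7,-21.1,0,0,0,0.39],[4.4,11.7,-21.1,0,0,0,0.39],[4.4,11.7,-21.1,0,0,0,0.39]]]'; python3 -c "
from lib import *
rows((.5721,-.1200,-.001,-.176))"
```

```text
t: 31.12
eef_pos: [0.5728, -0.1214, 0.1779]
ee_rot: [3.141, 0.0, -0.172]
force: [0.1, -0.5, -1.5]
width: 0.0498
gripper_force: 18.0
[np.float64(-0.1), np.float64(-0.13), np.float64(17.89), np.float64(0.0)]
now [ 0.5728 -0.1214  0.1779] [ 3.1414e+00  4.0000e-04 -1.7170e-01] q [ 0.12  0.23 -0.22  0.   -1.13  1.27] w 0.0498 t 31.12
```

```bash
python3 -c "
from lib import *
print(fit({'top':[(0,0,55,283,155.5)],'scene':[(0,0,55,231.5,261.5)]},k=(-.08,-.145)))
im=cv2.imread('pics/n2s.png');tp=cv2.imread('pics/n2t.png')
for n,f,r in(('s',im,(225,245,255,290)),('t',tp,(140,265,175,300))):
    h=f[r[0]:r[2],r[1]:r[3]] if n=='t' else f[245:290,215:250]
    o=(r[1],r[0]) if n=='t' else (215,245)
    ys,xs=np.nonzero(h.max(2)<40 if n=='t' else h.max(2)<60); print(n,xs.min()+o[0],xs.max()+o[0],ys.min()+o[1],ys.max()+o[1])"
```

```text
(array([ 0.59668508, -0.00423367,  0.1       ]), array([-0.75698939, -0.41000083, -0.2620035 , -1.02095233]))
s 224 238 255 269
t 278 287 150 161
```

```bash
python3 -m creep '[[[4.4,-0.1,0,4,0,0,0],[4.4,-0.1,0.1,8,0,0,0],[4.4,-0.1,0.1,12,0,0,0],[4.4,-0.1,0.1,14.5,0,0,0],[4.4,-0.1,0.1,16.5,0,0,0],[4.4,-0.1,0.1,17.3,0,0,0],[4.4,-0.1,0.1,17.7,0,0,0],[4.4,-0.1,0.1,17.7,0,0,0]]]'; python3 -m creep '[[[4.4,0,0,0.2,0,0,0],[4.4,0,0,0.2,0,0,0]]]'
```

```text
t: 32.12
eef_pos: [0.5724, -0.1215, 0.0016]
ee_rot: [-3.141, -0.001, -0.171]
force: [-0.2, -0.3, -1.2]
width: 0.0497
gripper_force: 18.0
t: 32.38
eef_pos: [0.5723, -0.1213, -0.0005]
ee_rot: [-3.141, -0.001, -0.171]
force: [0.2, 0.2, -0.8]
width: 0.0502
gripper_force: 18.0
```

```bash
python3 -m creep '[[[4.4,0,0,0.2,0,0,0],[4.4,0,0,0.2,0,0,0]]]'; python3 -m creep '[[[4.4,0,0,0.1,0,0,0],[4.4,0,0,0.1,0,0,0]]]'
```

```text
t: 32.62
eef_pos: [0.5721, -0.1213, -0.0029]
ee_rot: [-3.142, -0.0, -0.171]
force: [0.0, 0.6, -1.2]
width: 0.05
gripper_force: 18.0
t: 32.88
eef_pos: [0.5721, -0.1213, -0.003]
ee_rot: [3.142, -0.0, -0.17]
force: [-3.9, 1.6, 7.2]
width: 0.0499
gripper_force: 18.0
```

Touched down. Release, rise, and go for the blue carton.

```bash
python3 -m creep '[[[4.4,0,0,-0.1,0,0,0],[7.2,0,0,-0.1,0,0,0],[7.2,0,0,-0.1,0,0,0],[7.2,0,0,-0.1,0,0,0],[7.2,0,0,-2,0,0,0],[7.2,0,0,-6,0,0,0],[7.2,0,0,-11,0,0,0],[7.2,0,0,-16,0,0,0],[7.2,0,0,-16,0,0,0],[7.2,0,0,-16,0,0,0]]]'; python3 -c "
from lib import *
rows((.5030,-.352,.157,.207))"
```

```text
t: 34.12
eef_pos: [0.5717, -0.1212, 0.1559]
ee_rot: [-3.141, -0.0, -0.171]
force: [0.1, -0.3, -0.7]
width: 0.0715
gripper_force: 0.0
[np.float64(-2.85), np.float64(23.91), np.float64(-0.11), np.float64(-0.38)]
now [ 0.5717 -0.1212  0.1559] [-3.1412 -0.     -0.171 ] q [ 0.13  0.24 -0.25 -0.   -1.08  1.27] w 0.0715 t 34.12
```

```bash
python3 -m creep '[[[7.2,-0.4,3.5,0,0,0,-0.06],[7.2,-0.9,8,0,0,0,-0.14],[7.2,-1.5,13,0,0,0,-0.22],[7.2,-2.1,18,0,0,0,-0.3],[7.2,-2.7,22,0,0,0,-0.38],[7.2,-2.9,23.9,0,0,0,-0.38],[7.2,-2.9,23.9,0,0,0,-0.38],[7.2,-2.9,23.9,0,0,0,-0.38],[7.2,-2.9,23.9,0,0,0,-0.38]]]'; python3 -c "
from lib import *
a=cv2.imread('pics/n2s.png'); im=grab_frame('scene'); cv2.imwrite('pics/n3s.png',im); cv2.imwrite('pics/n3t.png',grab_frame('top'))
for f in(a,im):
    h=cv2.cvtColor(f,cv2.COLOR_BGR2HSV); m=cv2.inRange(h,(105,120,40),(130,255,255))[130:215,105:185]
    ys,xs=np.nonzero(m); print(len(xs),xs.min()+105,ys[xs==xs.min()].min()+130,xs.max()+105,ys[xs==xs.max()].min()+130,ys.max()+130)
rows((.5030,-.352,-.0095,.207))"
```

```text
t: 35.25
eef_pos: [0.5032, -0.351, 0.156]
ee_rot: [-3.141, 0.0, 0.21]
force: [-0.3, 0.1, 0.6]
width: 0.0718
gripper_force: 0.0
355 127 184 173 161 198
1057 127 184 173 161 198
[np.float64(-0.04), np.float64(0.08), np.float64(16.57), np.float64(0.0)]
now [ 0.5033 -0.3511  0.1562] [ 3.1415e+00 -2.0000e-04  2.1020e-01] q [-0.29  0.29 -0.19 -0.   -1.1   2.07] w 0.072 t 35.35
```

```bash
python3 -m creep '[[[7.2,0,0.1,4,0,0,0],[7.2,0,0.1,8,0,0,0],[7.2,0,0.1,12,0,0,0],[7.2,0,0.1,15,0,0,0],[7.2,0,0.1,16.5,0,0,0],[7.2,0,0.1,16.5,0,0,0],[4.6,0,0.1,16.5,0,0,0],[4.6,0,0.1,16.5,0,0,0],[4.6,0,0.1,16.5,0,0,0],[4.6,0,0.1,16.5,0,0,0],[4.6,0,0.1,16.5,0,0,0]]]' 20; python3 -m creep '[[[4.6,0,0,-2,0,0,0],[4.6,0,0,-6,0,0,0],[4.6,0,0,-10,0,0,0],[4.6,0,0,-14,0,0,0],[4.6,0,0,-17,0,0,0],[4.6,0,0,-17,0,0,0],[4.6,0,0,-17,0,0,0]]]'; python3 -c "
from lib import *
rows((.497,.335,.16,-.185))"
```

```text
t: 36.72
eef_pos: [0.5036, -0.353, -0.0078]
ee_rot: [3.141, -0.001, 0.209]
force: [-0.3, 3.1, 6.7]
width: 0.0521
gripper_force: 20.0
t: 37.6
eef_pos: [0.5024, -0.3525, 0.1603]
ee_rot: [-3.141, 0.001, 0.209]
force: [-0.5, 0.9, -2.1]
width: 0.0517
gripper_force: 20.0
[np.float64(13.72), np.float64(-67.37), np.float64(0.03), np.float64(0.39)]
now [ 0.5024 -0.3525  0.1603] [-3.1406e+00  6.0000e-04  2.0880e-01] q [-0.29  0.28 -0.18 -0.   -1.11  2.07] w 0.0517 t 37.6
```

```bash
python3 -m creep '[[[4.6,0.5,-2.5,0,0,0,0],[4.6,1.3,-6.5,0,0,0,0.03],[4.6,2.3,-11.5,0,0,0,0.06],[4.6,3.4,-16.5,0,0,0,0.1],[4.6,4.4,-21.5,0,0,0,0.13],[4.6,5.4,-26.5,0,0,0,0.16],[4.6,6.4,-31.5,0,0,0,0.19],[4.6,7.4,-36.5,0,0,0,0.22],[4.6,8.4,-41.5,0,0,0,0.25],[4.6,9.5,-46.5,0,0,0,0.28],[4.6,10.5,-51.5,0,0,0,0.31],[4.6,11.5,-56.5,0,0,0,0.34],[4.6,12.5,-61.5,0,0,0,0.37],[4.6,13.2,-65,0,0,0,0.39],[4.6,13.6,-66.8,0,0,0,0.39],[4.6,13.7,-67.4,0,0,0,0.39],[4.6,13.7,-67.4,0,0,0,0.39],[4.6,13.7,-67.4,0,0,0,0.39]]]'; python3 -c "
from lib import *
rows((.497,.3345,0.001,-.185))"
```

```text
t: 39.85
eef_pos: [0.4971, 0.3337, 0.1611]
ee_rot: [3.141, 0.0, -0.182]
force: [-0.2, -0.0, -1.8]
width: 0.0517
gripper_force: 20.0
[np.float64(-0.03), np.float64(-0.07), np.float64(16.01), np.float64(0.0)]
now [0.4971 0.3337 0.1611] [ 3.1415e+00  1.0000e-04 -1.8170e-01] q [ 0.92  0.26 -0.21 -0.   -1.1   0.47] w 0.0517 t 39.85
```

```bash
python3 -m creep '[[[4.6,0,-0.1,4,0,0,0],[4.6,0,-0.1,8,0,0,0],[4.6,0,-0.1,12,0,0,0],[4.6,0,-0.1,14.5,0,0,0],[4.6,0,-0.1,15.6,0,0,0],[4.6,0,-0.1,16,0,0,0],[4.6,0,-0.1,16,0,0,0]]]'; python3 -m creep '[[[4.6,0,0,0.2,0,0,0],[4.6,0,0,0.2,0,0,0]]]'; python3 -m creep '[[[4.6,0,0,0.1,0,0,0],[4.6,0,0,0.1,0,0,0]]]'; python3 -m creep '[[[4.6,0,0,0.1,0,0,0],[4.6,0,0,0.1,0,0,0]]]'
```

```text
t: 40.72
eef_pos: [0.4978, 0.3361, 0.0019]
ee_rot: [-3.141, -0.001, -0.181]
force: [0.2, -0.5, -1.9]
width: 0.0518
gripper_force: 20.0
t: 40.98
eef_pos: [0.4974, 0.3361, -0.0004]
ee_rot: [-3.141, -0.0, -0.181]
force: [-0.9, -0.1, -2.0]
width: 0.0518
gripper_force: 20.0
t: 41.22
eef_pos: [0.4974, 0.336, -0.0018]
ee_rot: [-3.141, -0.0, -0.181]
force: [-0.7, 0.3, -0.7]
width: 0.0518
gripper_force: 20.0
t: 41.48
eef_pos: [0.4974, 0.336, -0.0018]
ee_rot: [-3.141, -0.0, -0.18]
force: [-4.1, -0.9, 8.5]
width: 0.0517
gripper_force: 20.0
```

Touched down; release, rise and retreat to +y so the cameras see everything.

```bash
python3 -m creep '[[[4.6,0,0,-0.1,0,0,0],[7.2,0,0,-0.1,0,0,0],[7.2,0,0,-0.1,0,0,0],[7.2,0,0,-0.1,0,0,0],[7.2,0,0,-2,0,0,0],[7.2,0,0,-6,0,0,0],[7.2,0,0,-11,0,0,0],[7.2,0,0,-16,0,0,0],[7.2,-3,-4,-18,0,0,0],[7.2,-7,-8,-18,0,0,0],[7.2,-10,-12,-18,0,0,0],[7.2,-13,-16,-18,0,0,0],[7.2,-16,-20,-18,0,0,0],[7.2,-19,-24,-18,0,0,0],[7.2,-22,-28,-18,0,0,0],[7.2,-22,-28,-18,0,0,0],[7.2,-22,-28,-18,0,0,0]]]'; python3 -c "
from lib import *
im=grab_frame('scene'); tp=grab_frame('top');cv2.imwrite('pics/e_s.png',im);cv2.imwrite('pics/e_t.png',tp)
def crop(f,u,v,a):
    c=cv2.convertScaleAbs(cv2.resize(f[v-37:v+38,u-33:u+33],(264,300),interpolation=cv2.INTER_CUBIC),alpha=a)
    cv2.putText(c,f'{u-33},{v-37}',(5,294),0,.45,(0,0,0),1);return c
cv2.imwrite('pics/fin.png',np.vstack([np.hstack([crop(tp,u,v,1.3) for u,v in((235,175),(328,168),(146,198))]),np.hstack([crop(im,u,v,1) for u,v in((285,285),(202,235),(378,312))])]))"
```

```text
t: 43.6
eef_pos: [0.331, 0.6505, 0.1764]
ee_rot: [3.14, 0.0, -0.18]
force: [0.4, -0.7, -0.2]
width: 0.0717
gripper_force: 0.0
```

View pics/fin.png

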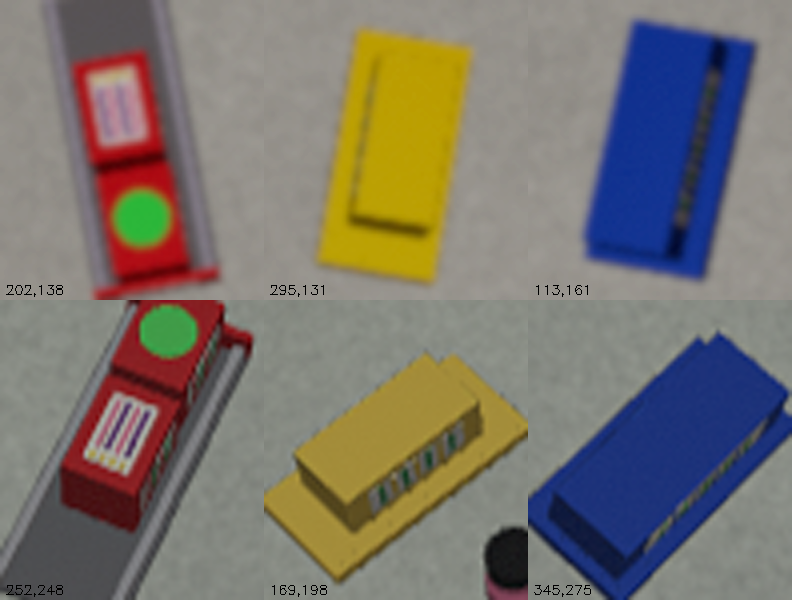

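```bash
python3 -c "
from lib import *
k=(-.08,-.145)
Y={'top':pix([(-52,25,50,350,217),(-52,-25,50,430,230),(52,25,50,380,52)],295,131,4,264,0),'scene':pix([(52,-25,50,295,455),(52,25,50,345,502),(-52,25,50,480,403),(-52,-25,50,425,352)],169,198,4,264,300)}
B={'top':pix([(70,-26,50,712,38),(-70,-26,50,668,257),(-70,26,50,587,243)],113,161,4,528,0),'scene':pix([(70,-26,50,551,498),(70,26,50,628,558),(-70,26,50,788,392),(-70,-26,50,717,334)],345,275,4,528,300)}
N={'top':pix([(32,23,58,72,66),(32,-23,58,143,52),(-32,-23,58,163,155),(-32,23,58,95,168)],202,138,4),'scene':pix([(32,-23,58,63,462),(32,23,58,138,492),(-32,-23,58,115,372),(-32,23,58,183,395)],252,248,4,0,300)}
D={'top':pix([(0,0,58,142,217)],202,138,4),'scene':pix([(0,0,58,168,331)],252,248,4,0,300)}
def rel(a,b):
    d=a[:2]-b[:2];c,s=np.cos(b[2]),np.sin(b[2]);return np.r_[c*d[0]+s*d[1],-s*d[0]+c*d[1],a[2]-b[2]].round(4)
L=np.array([.5647,.1181,.1987])
for n,o,b in(('Y',Y,[.5721,-.12,-.1765]),('B',B,[.4971,.3353,-.1859]),('new',N,L),('old',D,L)):
    x,r=fit(o,k=k);print(n,x.round(4),rel(x,np.array(b)),np.abs(r).max().round(1))"
```

```text
Y [ 0.5723 -0.1215 -0.179 ] [ 0.0004 -0.0015 -0.0025] 1.0
B [ 0.4985  0.3381 -0.1628] [0.0009 0.003  0.0231] 1.4
new [0.5697 0.1213 0.2064] [0.0055 0.0021 0.0077] 1.5
old [0.5032 0.105  0.1   ] [-0.0629 -0.0007 -0.0987] 0.4
```

```bash
python3 -c "
from station import *
print(job_done())"
```

```text
the job is handed in; nothing more can be done
None
```

I've handed the job in: by the last camera measurement, the old red carton is against the stop with the new one about 4 mm behind it, and yellow and blue are on their risers within about 3 mm and 0.03 rad; I kept clear of the three bystanders but didn't re-measure them, and the hand-in returned no verdict.

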